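Stack a mineral tray on its carrier and latch it

ROBOT

A 7-joint arm with a two-finger parallel gripper is mounted at the origin on the work surface. World frame = base frame: x ahead of the robot, y to its left, z up, the work surface at z = 0. Lengths are in mm, angles in rad, forces in N, time in s.
With the tool pointing down it reaches from about 425 to 825 mm from the base axis. Payload 3.6 kg.
Tool frame: the origin (TCP) lies on the centre line of the jaws, within the pads' length; the fingertips stand 8 mm ahead of it and the grasp point (between the pads) lies 11 mm behind it; x points along the fingers, y is the direction in which the jaws open and shut, and the axes are right-handed (so a half turn about x gives the same grasp; the last joint's range is limited). The gripper opens to 93 mm and grips with 3 to 60 N. Pads are 15 mm wide; open, the fingers measure 128 mm over their backs; the gripper's body (75 mm by 188 mm) begins 65 mm behind the grasp point.
Start: joints at [-1.23, 0.615, -0.013, 1.423, 0.008, 1.103, -0.04], TCP at [233.682, 606.511, 226.64] pointing down, gripper open.
Joint ranges: [-3.12, 3.12], [-0.3, 2.06], [-1.34, 1.32], [0.26, 2.42], [-1.36, 4.5], [0.01, 1.98], [-2.84, 2.84]. Speed limits (rad/s): [2.79, 2.79, 3.14, 3.14, 3.14, 3.14, 3.14].

INTERFACE

Orientations are given as a unit quaternion [w, x, y, z].
In Python, from bench import robot gives the robot as it stands.
- The arm moves only by the tool move_arm, never from a script. Its argument "rows" is a list of rows, each a list of 6 numbers: the shift along the tool's x, y, z in m, then the turn, a rotation vector about the tool's x, y, z in rad. A call has 1 to 20 rows; each row shifts and turns the commanded pose from where the row before left it, along the tool's axes as they then stand; what a row does not reach is not made up. A row lasts 1/12 s, in which the tool goes at most 41.7 mm and 7.16 degrees, less where a joint would pass 70% of its speed; a pose out of reach is approached as far as the arm can. A call is refused whole if a number of a shift passes 0.0417 or a number of a turn 0.125, either way. A call with a gripper value outside its range is refused whole. "claw" is the opening in per cent of the stroke, from 0 (shut) to 100 (fully open), set as the call begins (left out, the last holds). The fingers move at their own pace and stop on an object; "newtons" is the grip in N (left out, the last holds). Time passes only in rows, so rows that do not move let the fingers close. It gives the time, the measured TCP pose, the force and the opening at its end, in the units of the state.
- robot.read_state(): the state, without advancing time (a new reading comes with each control period).
- robot.camera(name): name is "side" or "top" or "wrist"; returns a dict with "img" (480x640x3 uint8, blue, green, red), "intrinsics" (3x3 intrinsics, pixels), "R" (3x3) and "t" (3): a world point X has camera coordinates R X + t; the wrist camera has in their place "T_tool_cam" (4x4, takes a point from camera to tool coordinates, whose origin is the TCP and whose axes are the tool frame's). Camera axes: x right, y down, z forward; pixel columns grow to the right and rows downward; lengths in mm; the calibration is good to about 2 mm. The wrist camera is an equidistant fisheye: a pixel r from the principal point sees the ray r / f radians off the axis. A picture is of the moment at which its call begins: read the wrist's pose just before it. There is no depth.
- robot.hand_in(): hands the job in, once; it reports no verdict.
The state is a dict: "clock": time; "joint_positions": joint angles; "qd": joint speeds; "joint_efforts": joint torques, N m; "ee_pos": TCP position; "tcp_rot": TCP orientation; "wrist_force": force on the tool from outside, world axes, zero at the start; "moment": the same for the moment, N m; "finger_gap": opening from 0.0 (shut) to 1.0 (fully open).
Only numpy, scipy, OpenCV 4.12 (cv2) and the standard library are available. Lean on these libraries where they do the work, as an engineer would, in place of code of your own. Each camera call takes 0.05 s, during which the arm holds its last target.

TASK

Lift the loose mineral tray by its handle and stack it on the tray that stands on the wooden carrier board: feel for the four sockets, so that all its corner lugs drop in and it sits fully down, flat on the lower tray. Then swing the red latch fully in, square over the tray's rim, and let go. Be gentle, because the crystals are fragile: never press the trays together hard, drop or tip the tray, and leave the other things alone.

Things in the scene. Friction and masses are not known exactly. Their poses are not given: they have to be found in the camera images.
- tray: Loose upper tray, white with blue corners, minerals fixed inside: 240 (x) x 170 (y) mm, walls 40 mm high, 0.5 to 0.8 kg. Origin: centre of its flat underside, z up. Four round blue lugs at x +-100, y +-65 mm, 15 mm diameter with 1 mm chamfer, stick 10 mm down below the origin; it stands on them on the worktop at the start. It fits either way round. Minerals stay below 45 mm.
- tray_handle (a point): Middle of the tray's grey handle bar, 112 mm above the tray's origin; axes as the tray's. The bar runs along the tray's x over its middle: 122 mm long, 18 mm wide (y), 18 mm high, on two posts at x +-56 mm.
- base: Carrier board, fixed: wood 300 (x) x 250 (y) x 10 mm on the worktop, an aluminium fence 22 mm high, the lower tray inside the fence, and the latch. Origin: at worktop height, centre of the fence (the wood's middle is at y -8 mm), z up. With its lugs resting beside the sockets the upper tray's origin is 70 mm above this origin; fully seated 60 mm, with 1.5 mm play (up to 3 mm less by its weight on the foam).
- nest (a point): 60 mm above the board's origin, at the lower tray's rim height; axes as the board's. The lower tray (white, 240 x 170 mm, not turned) stands in the fence with slack: its centre is off this point by anything up to 8 mm along x and up to 8 mm along y. It is not tracked: see or feel where it is. It does not slide when pushed gently, but rides on foam: over 5 N downward it sinks, 6 mm at 11 N, then it is hard.
- nest_corner (a point): Nominal place of one socket: 100 mm along x and 65 mm along y from point nest (the others mirror it); the real sockets are off by the lower tray's offset. A socket is a square hole 18 x 18 mm, 14 mm deep, in a flat blue corner block 30 x 30 mm flush with the rim.
- latch (a joint): Angle of the red latch arm (rad): 0 = parked along the board's -x, 1.57 = over the rim, pointing to the board's +y; clockwise from above, stops at 0 and 1.75; light friction (0.03 N m), stays where left. Starts at 0 to 0.2. Arm 52 mm long, 16 mm wide, 106 to 114 mm above the worktop: it passes 6 mm over a seated tray's rim, an unseated tray blocks it.
- latch_axis (a point): The latch's pivot, at the arm's underside on top of a 16 mm steel post: x 0, y -118, z 106 mm from the board's origin; axes as the board's.
- latch_peg (a point): Red upright peg near the end of the latch arm, to pinch or push: round, 14 mm diameter, 42 mm from the pivot, standing free from 114 to 146 mm above the worktop. This point is on its axis, 133 mm above the worktop.
- teal_box: Bystander: teal mineral in a pale card box 56 x 46 mm, 22 mm high with the mineral up to about 45 mm. Origin under its centre.
- violet_box: Bystander: violet mineral in a black card box of the same size. Origin under its centre.
- vial: Bystander: small amber jar with a white cap, 34 mm diameter, 60 mm tall, standing between the two work places. Origin under its centre.

How it is judged (in metres and radians):
On the way:
1. the tray sits fully down in the lower tray's sockets while the latch is still open (z of tray in the frame of base between 0.053 and 0.0625 m and x of tray in the frame of base between -0.0115 and 0.0115 m and y of tray in the frame of base between -0.0115 and 0.0115 m and angle between the x axis of tray and the x axis of base, either way round below 0.04 rad and angle between tray's own z axis and vertical below 0.02 rad and value of joint latch below 0.6 rad), for 0.3 s.
At the end, for the whole second after the job is handed in: Tray underside 53 to 62.5 mm above the board's underside (all lugs in), within 11.5 mm of the board's origin along each board axis, sides within 0.04 rad of the board's, tilt under 0.02 rad, speed under 0.02 m/s; latch beyond 1.3 rad and still (under 0.1 rad/s) (z of tray in the frame of base between 0.053 and 0.0625 m and x of tray in the frame of base between -0.0115 and 0.0115 m and y of tray in the frame of base between -0.0115 and 0.0115 m and angle between the x axis of tray and the x axis of base, either way round below 0.04 rad and angle between tray's own z axis and vertical below 0.02 rad and value of joint latch above 1.3 rad and linear speed of tray below 0.02 m/s and velocity of joint latch below 0.1 rad/s); the robot touches nothing.
It fails at once if the tray is pressed or dropped on the carrier, lower tray or latch with more than 25 N (contact force between tray and base above 25 N).
It fails at once if the tray is tipped by more than 0.3 rad (angle between tray's own z axis and vertical above 0.3 rad).
It fails at once if a bystander is moved by more than 20 mm (distance of any of teal_box, violet_box, vial from where it was at the start of the episode above 0.02 m).
It also fails if it takes over 72 s, if anything falls off the work surface, if the arm or the gripper's body presses on something with over 40 N, if the wrist force passes 120 N, or if a joint passes its speed limit or range.

## Working session

There is one attempt and no reset: what is moved stays moved. The work goes in short steps, Python scripts to look and compute and a tool call to move; the robot and the scene stay as the last step left them, time stands still between calls to the robot, and variables do not carry over. Pictures are saved under pics/ and viewed, and the job is handed in when it is done.

Besides the shell and the picture viewer there is one more tool, called after "Call:" as name([rows], argument=value, ...), one row to a line, values as JSON. move_arm: Moves the arm, as the interface text tells. Its arguments: {"type":"object","properties":{"rows":{"type":"array"},"claw":{"type":"number"},"newtons":{"type":"number"}},"required":["rows"]}

```bash
ls; mkdir -p pics; python3 - <<'E'
from bench import robot
import cv2,numpy as np
np.set_printoptions(precision=4,suppress=True)
s=robot.read_state(); print(s)
for n in ["side","top","wrist"]:
    c=robot.camera(n); cv2.imwrite(f"pics/{n}0.png",c["img"])
    print(n,{k:v for k,v in c.items() if k!="img"})
E
```

```text
pics
{'clock': 0.0, 'joint_positions': array([-1.2295,  0.6159, -0.0126,  1.4249,  0.0081,  1.1034, -0.0404]), 'qd': array([-0.0008,  0.0024,  0.0005, -0.001 ,  0.0007,  0.0015, -0.0001]), 'joint_efforts': array([ -0.0002, -45.8938,   0.2091, -16.574 ,  -0.0611,   0.0205,
         0.0002]), 'ee_pos': array([233.4226, 605.7963, 225.473 ]), 'tcp_rot': array([ 0.695 ,  0.1284,  0.6953, -0.1302]), 'wrist_force': array([-1.0793, -0.3401,  0.3526]), 'moment': array([ 0.0042, -0.0218, -0.0261]), 'finger_gap': 0.996388939195989}
side {'intrinsics': array([[534.3272,   0.    , 319.3821],
       [  0.    , 534.3272, 243.4874],
       [  0.    ,   0.    ,   1.    ]]), 'R': array([[ 0.8526, -0.5223,  0.0177],
       [-0.3245, -0.5556, -0.7655],
       [ 0.4097,  0.6469, -0.6431]]), 't': array([-522.0245,  232.7423,  802.531 ])}
top {'intrinsics': array([[499.683 ,   0.    , 313.1108],
       [  0.    , 499.683 , 242.406 ],
       [  0.    ,   0.    ,   1.    ]]), 'R': array([[ 0.02  , -0.9998,  0.0069],
       [-0.9975, -0.0204, -0.0672],
       [ 0.0673, -0.0055, -0.9977]]), 't': array([ -63.6878,  577.2071, 1039.7624])}
wrist {'intrinsics': array([[371.6483,   0.    , 318.6412],
       [  0.    , 371.6483, 246.5247],
       [  0.    ,   0.    ,   1.    ]]), 'T_tool_cam': array([[  -0.0004,   -0.2616,    0.9652, -158.5254],
       [   1.    ,    0.0004,    0.0005,   -0.7167],
       [  -0.0005,    0.9652,    0.2616,  -72.2695],
       [   0.    ,    0.    ,    0.    ,    1.    ]])}
```

View pics/side0.png

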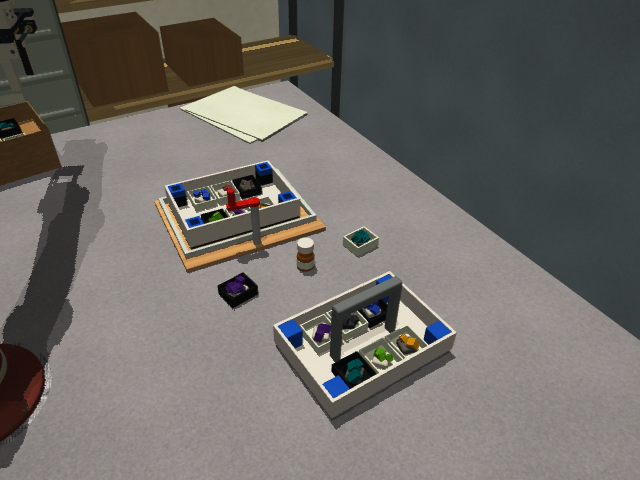

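View pics/top0.png

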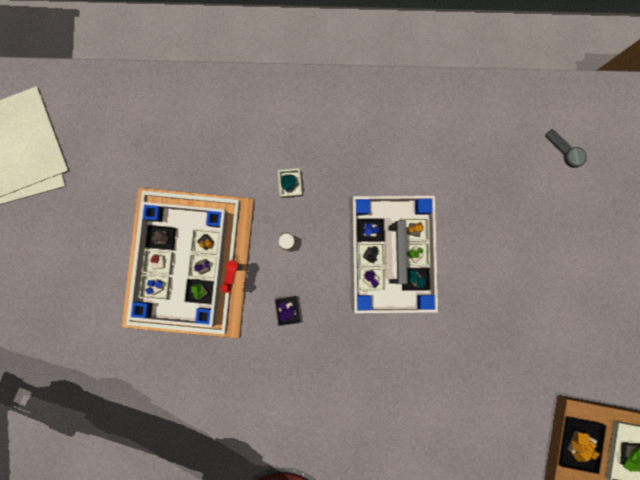

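View pics/wrist0.png

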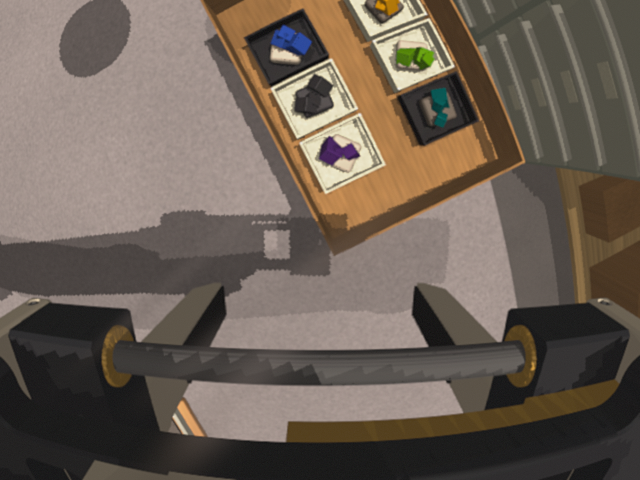

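```bash
cat > h.py <<'E'
import cv2,numpy as np
from scipy.spatial.transform import Rotation as Ro
np.set_printoptions(precision=4,suppress=True)
def ray(c,uv,tool=None):
    K=c["intrinsics"];uv=np.atleast_2d(np.float64(uv))
    if "R" in c:
        d=np.c_[(uv[:,0]-K[0,2])/K[0,0],(uv[:,1]-K[1,2])/K[1,1],np.ones(len(uv))]
        return -c["R"].T@c["t"], d@c["R"]
    x=(uv[:,0]-K[0,2])/K[0,0];y=(uv[:,1]-K[1,2])/K[1,1];r=np.hypot(x,y)+1e-12
    d=np.c_[np.sin(r)*x/r,np.sin(r)*y/r,np.cos(r)]
    T=c["T_tool_cam"];p,q=tool;R=Ro.from_quat(np.roll(q,-1)).as_matrix()
    return p+R@T[:3,3], d@T[:3,:3].T@R.T
def onz(c,uv,z,tool=None):
    o,d=ray(c,uv,tool); s=(z-o[2])/d[:,2]; return o+d*s[:,None]
def proj(c,X,tool=None):
    X=np.atleast_2d(np.float64(X));K=c["intrinsics"]
    if "R" in c:
        Y=X@c["R"].T+c["t"]; return Y[:,:2]/Y[:,2:]*K[0,0]+K[:2,2]
    T=c["T_tool_cam"];p,q=tool;R=Ro.from_quat(np.roll(q,-1)).as_matrix()
    Y=((X-p)@R-T[:3,3])@T[:3,:3]
    r=np.hypot(Y[:,0],Y[:,1]);th=np.arctan2(r,Y[:,2])
    return Y[:,:2]/(r[:,None]+1e-12)*th[:,None]*K[0,0]+K[:2,2]
def mask(img,lo,hi,minA=15):
    m=cv2.inRange(cv2.cvtColor(img,cv2.COLOR_BGR2HSV),lo,hi)
    cs,_=cv2.findContours(m,cv2.RETR_EXTERNAL,cv2.CHAIN_APPROX_NONE)
    return m,[q for q in cs if cv2.contourArea(q)>=minA]
E
python3 - <<'E'
from h import *
from bench import robot
c=robot.camera("top")
im=c["img"]
m,cs=mask(im,(112,140,60),(125,255,255),40)
for q in cs:
    r=cv2.minAreaRect(q); print(cv2.contourArea(q),r, onz(c,r[0],50)[0], onz(c,r[0],60)[0])
m,cs=mask(im,(0,160,80),(5,255,255),10)
for q in cs: r=cv2.minAreaRect(q); print("red",r,onz(c,r[0],110)[0])
a=cv2.resize(im[180:350,110:270],None,fx=4.5,fy=3.5,interpolation=cv2.INTER_CUBIC)
cv2.imwrite("pics/topz1.png",cv2.resize(im[180:345,115:265],None,fx=3.6,fy=3.6,interpolation=cv2.INTER_CUBIC))
cv2.imwrite("pics/topz2.png",cv2.resize(im[185:325,340:450],None,fx=4,fy=4,interpolation=cv2.INTER_CUBIC))
E
```

```text
47.0 ((154.5, 284.0), (6.0, 13.0), 90.0) [484.5253 270.5092  50.    ] [484.7448 267.4246  60.    ]
97.5 ((370.20001220703125, 228.10003662109375), (11.70042896270752, 16.12761688232422), 71.56504821777344) [ 608.345  -169.0813   50.    ] [ 607.3583 -167.884    60.    ]
red ((295.5, 477.5), (3.0, 13.0), 90.0) [128.9768 -27.2682 110.    ]
red ((228.9248046875, 275.8716735839844), (11.653478622436523, 32.77278137207031), 14.620874404907227) [504.3028 109.4952 110.    ]
```

View pics/topz1.png

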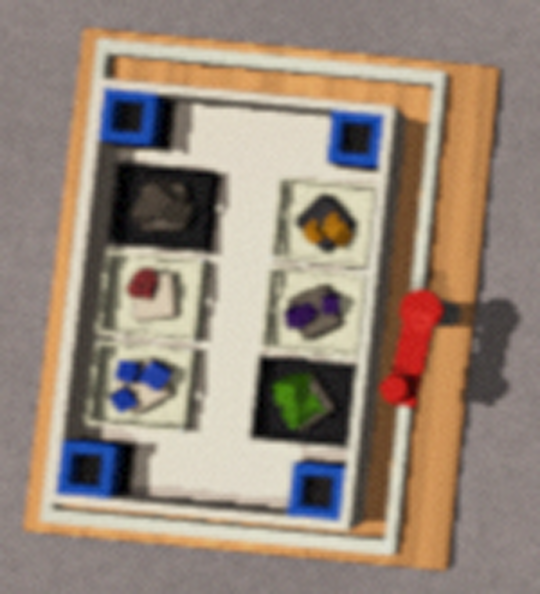

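View pics/topz2.png

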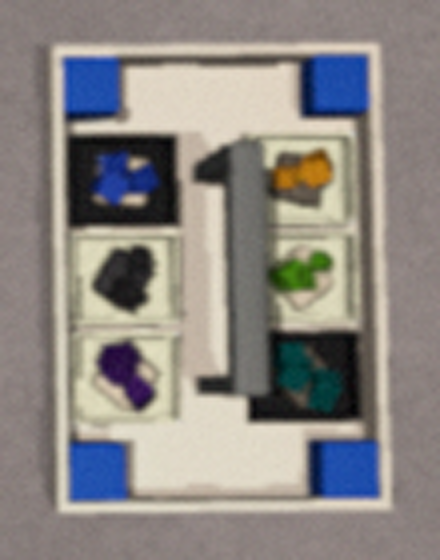

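```bash
python3 - <<'E'
from h import *
from bench import robot
s=robot.read_state();q=s["tcp_rot"];R=Ro.from_quat(np.roll(q,-1)).as_matrix();print(R,s["clock"])
c=robot.camera("top")
im=c["img"]
m,cs=mask(im,(105,150,60),(118,255,255),40)
P=[];Q=[]
for q in cs:
    r=cv2.minAreaRect(q)
    print(cv2.contourArea(q),r, onz(c,r[0],50)[0], onz(c,r[0],60)[0])
    a=cv2.contourArea(q)
    if r[0][0]<250 and a>150:P.append(onz(c,r[0],60)[0])
    if r[0][0]>250 and a>150:Q.append(onz(c,r[0],50)[0])
P=np.array(P);Q=np.array(Q)
for A in (P,Q):
    print(A)
    A=A[np.argsort(A[:,0])]; lo=A[:2].mean(0);hi=A[2:].mean(0);d=hi-lo
    l=A[np.argsort(A[:,1])];e=l[2:].mean(0)-l[:2].mean(0)
    print("centre",A.mean(0),"len",np.hypot(*d[:2]),"yaw",np.arctan2(d[1],d[0]),np.hypot(*e[:2]),np.arctan2(-e[0],e[1]))
# wood outline
m,cs=mask(im,(8,80,60),(18,255,255),500)
for q in cs:
    r=cv2.minAreaRect(q);b=cv2.boxPoints(r);w=onz(c,b,10); print("wood",r,w,w.mean(0))
def tw(z,uv): return onz(c,uv,z)[0]
f=lambda x,y:(115+x/3.6-.36,180+y/3.6-.36)
print("fence", [tw(32,f(*p)) for p in((103,45),(443,75),(393,550),(43,520))])
print("handle ends",tw(131,(340+248/4,185+140/4)),tw(131,(340+250/4,185+393/4)))
print("latch peg",tw(146,f(398,388)),"pivot",tw(114,f(420,310)))
E
```

```text
[[-0.0005  0.3595  0.9331]
 [-0.0015  0.9331 -0.3595]
 [-1.     -0.0016  0.    ]] 0.2
160.0 ((202.2804718017578, 315.4755859375), (13.251785278320312, 14.356100082397461), 6.34019136428833) [422.6249 170.8142  50.    ] [423.4473 168.7006  60.    ]
194.5 ((139.43032836914062, 309.26641845703125), (15.02893352508545, 14.757325172424316), 5.19442892074585) [432.6757 299.0018  50.    ] [433.4002 295.6396  60.    ]
155.5 ((364.5, 302.5), (13.0, 13.0), 90.0) [ 455.3889 -159.3077   50.    ] [ 455.8922 -158.2055   60.    ]
181.5 ((425.5, 301.5), (13.0, 15.0), 90.0) [ 459.879  -284.1592   50.    ] [ 460.3386 -281.8409   60.    ]
44.5 ((154.5, 284.0), (6.0, 13.0), 90.0) [484.5253 270.5092  50.    ] [484.7448 267.4246  60.    ]
92.0 ((371.10003662109375, 229.800048828125), (14.310833930969238, 12.074767112731934), 26.56505012512207) [ 604.8593 -170.9839   50.    ] [ 603.9067 -169.7681   60.    ]
150.0 ((213.1646270751953, 218.518310546875), (12.589195251464844, 14.024806022644043), 6.34019136428833) [621.4885 155.3265  50.    ] [620.3739 153.3639  60.    ]
182.0 ((150.91539001464844, 212.676956
[... 1124 characters left out ...]
2791748047), 6.009006023406982) [[391.825  350.2937  10.    ]
 [693.6599 332.1784  10.    ]
 [671.9885  76.7632  10.    ]
 [370.5805  99.7305  10.    ]] [532.0135 214.7415  10.    ]
wood ((618.5, 55.0), (30.0, 41.0), 90.0) [[1039.8268 -672.0889   10.    ]
 [1041.9512 -763.0291   10.    ]
 [ 973.8757 -761.3969   10.    ]
 [ 971.7996 -670.8357   10.    ]] [1006.8633 -716.8377   10.    ]
fence [array([676.2326, 307.6405,  32.    ]), array([662.7446, 108.579 ,  32.    ]), array([387.2592, 128.9696,  32.    ]), array([400.4449, 330.2242,  32.    ])]
handle ends [ 617.1006 -219.8017  131.    ] [ 497.0221 -221.7146  131.    ]
latch peg [482.927  109.9309 146.    ] pivot [523.8122 104.8859 114.    ]
```

Call:
move_arm([
  [0,0,0,-0.0973,0,0],
  [0,0,0,-0.0973,0,0],
  [0,0,0,-0.0973,0,0],
  [0,-0.0302,0.023,0,0,0],
  [0,-0.0302,0.023,0,0,0],
  [0,-0.0302,0.023,0,0,0],
  [0,-0.0302,0.023,0,0,0],
  [0,-0.0302,0.023,0,0,0],
  [0,-0.0302,0.023,0,0,0],
  [0,-0.0302,0.023,0,0,0],
  [0,-0.0302,0.023,0,0,0],
  [0,-0.0302,0.023,0,0,0],
  [0,-0.0302,0.023,0,0,0],
  [0,-0.0302,0.023,0,0,0],
  [0,-0.0302,0.023,0,0,0],
  [0,0,0,0,0,0],
  [0,0,0,0,0,0],
  [0,0,0,0,0,0],
])

```text
clock: 1.75
ee_pos: [481.1, 224.7, 226.6]
tcp_rot: [0.706, 0.027, 0.707, -0.027]
wrist_force: [0.3, 0.4, 1.0]
finger_gap: 1.001
```

```bash
python3 - <<'E'
from h import *
from bench import robot
s=robot.read_state();print(s["ee_pos"],s["tcp_rot"],s["joint_positions"],s["clock"],s["wrist_force"])
c=robot.camera("wrist");cv2.imwrite("pics/w1.png",c["img"])
np.save("w1.npy",np.r_[s["ee_pos"],s["tcp_rot"]])
E
```

```text
[481.0611 224.7393 226.5767] [ 0.7063  0.027   0.7068 -0.0266] [-0.4401  0.4306 -0.0546  1.7673  0.027   0.9447  0.9894] 1.75 [0.3207 0.3808 1.0099]
```

View pics/w1.png

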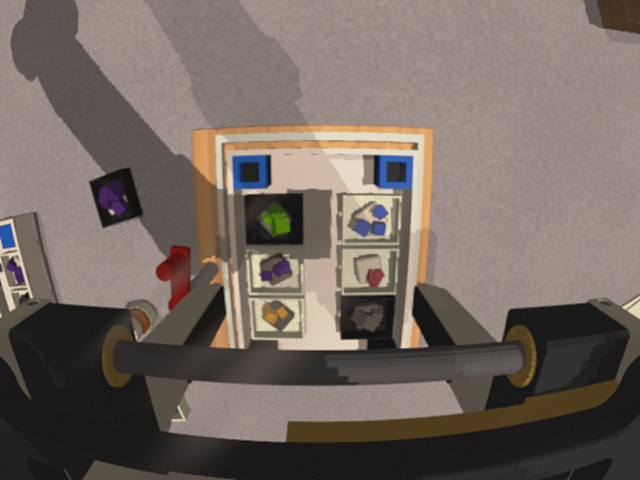

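Call:
move_arm([
  [0,0,0.03,0,0,0],
  [0,0,0.03,0,0,0],
  [0,0,0.03,0,0,0],
  [0,0,0.02,0,0,0],
  [0,0,0,0,0,0],
  [0,0,0,0,0,0],
  [0,0,0,0,0,0],
])

```text
clock: 2.38
ee_pos: [589.2, 217.8, 226.3]
tcp_rot: [0.706, 0.026, 0.707, -0.025]
wrist_force: [0.1, 0.9, 1.0]
finger_gap: 0.999
```

```bash
python3 - <<'E'
from h import *
from bench import robot
s=robot.read_state();print(s["ee_pos"],s["tcp_rot"],s["clock"])
c=robot.camera("wrist");cv2.imwrite("pics/w2.png",c["img"])
np.save("w2.npy",np.r_[s["ee_pos"],s["tcp_rot"]])
for n in ("w1","w2"):
    im=cv2.imread(f"pics/{n}.png");d=np.load(n+".npy");tool=(d[:3],d[3:])
    m,cs=mask(im,(105,150,50),(122,255,255),150)
    for q in cs:
        r=cv2.minAreaRect(q);b=onz(c,cv2.boxPoints(r),60,tool)
        # inner dark hole
        mm=np.zeros_like(m);cv2.drawContours(mm,[q],-1,255,-1);mm[m>0]=0
        hs,_=cv2.findContours(mm,cv2.RETR_EXTERNAL,cv2.CHAIN_APPROX_NONE)
        hs=[h for h in hs if cv2.contourArea(h)>80]
        print(n,np.round(r[0],1),np.round(r[1],1),"outer",b.mean(0)[:2],[np.linalg.norm(b[0]-b[1]),np.linalg.norm(b[2]-b[1])],"hole",[onz(c,cv2.minAreaRect(h)[0],60,tool)[0][:2] for h in hs])
E
```

```text
[589.2336 217.8396 226.3136] [ 0.7059  0.0259  0.7074 -0.0255] 2.3833
w1 [  5.9 236.1] [21.9 11.9] outer [ 455.5945 -148.0036] [np.float64(24.341393091896943), np.float64(26.06893094103736)] hole []
w1 [394.  171.5] [31. 34.] outer [433.1564 294.7762] [np.float64(30.713021851541694), np.float64(27.81289088963815)] hole [array([433.2442, 296.4078])]
w1 [250.5 171.7] [31.8 34.2] outer [423.9754 168.2546] [np.float64(30.61204848386749), np.float64(28.099005512910395)] hole [array([423.3102, 168.0611])]
w2 [ 17.9 267.7] [19.  13.3] outer [ 604.5562 -145.3118] [np.float64(26.923500816780123), np.float64(22.632328290891756)] hole []
w2 [389. 269.] [32. 32.] outer [631.0547 280.3512] [np.float64(30.22439363197322), np.float64(31.830434211037772)] hole [array([631.2898, 280.1777])]
w2 [252.5 268.5] [33. 33.] outer [621.2945 153.1154] [np.float64(30.988207939778952), np.float64(32.31203962074012)] hole [array([620.9879, 152.3652])]
w2 [369.8 115.1] [31.3 15.7] outer [490.0174 269.0335] [np.float64(13.956871639506543), np.float64(27.331843616707356)] hole []
w2 [394.   54.5] [35. 34.] outer [435.1181 294.8875] [np.float64(30.89317701411948), np.float64(33.479671271686065)] hole [array([434.4975, 294.7498])]
w2 [249.  54.] [34. 34.] outer [425.866  167.9801] [np.float64(30.664337351352142), np.float64(32.02094636069506)] hole [array([425.6078, 167.2719])]
```

View pics/w2.png

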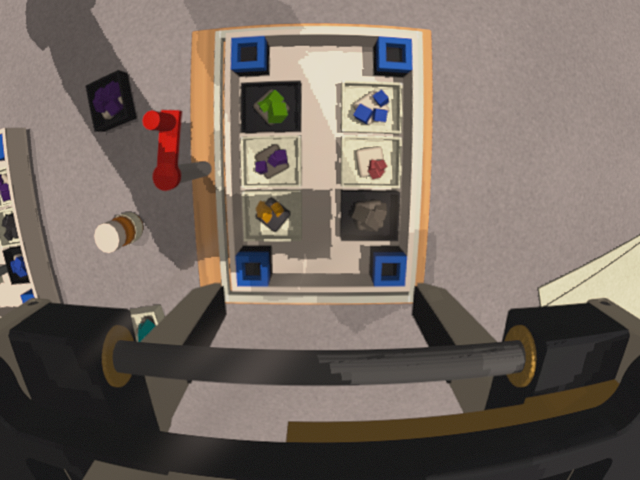

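Call:
move_arm([
  [0,0,0,-0.104,0,0],
  [0,-0.037,0.0012,0,0,0],
  [0,-0.037,0.0012,0,0,0],
  [0,-0.037,0.0012,0,0,0],
  [0,-0.037,0.0012,0,0,0],
  [0,-0.037,0.0012,0,0,0],
  [0,-0.037,0.0012,0,0,0],
  [0,-0.037,0.0012,0,0,0],
  [0,-0.037,0.0012,0,0,0],
  [0,-0.037,0.0012,0,0,0],
  [0,-0.037,0.0012,0,0,0],
  [0.005,-0.037,0.0012,0,0,0],
  [0.005,-0.037,0.0012,0,0,0],
  [0,0,0,0,0,0],
  [0,0,0,0,0,0],
  [0,0,0,0,0,0],
])

```text
clock: 3.77
ee_pos: [617.9, -225.4, 216.9]
tcp_rot: [0.707, -0.01, 0.707, 0.011]
wrist_force: [-0.3, -0.3, 0.6]
finger_gap: 1.0
```

```bash
python3 - <<'E'
from h import *
from bench import robot
s=robot.read_state();print(s["ee_pos"],s["tcp_rot"],s["clock"])
c=robot.camera("wrist");cv2.imwrite("pics/w3.png",c["img"])
np.save("w3.npy",np.r_[s["ee_pos"],s["tcp_rot"]])
for n,z in (("w2",60),("w3",50)):
    im=cv2.imread(f"pics/{n}.png");d=np.load(n+".npy");tool=(d[:3],d[3:])
    R=Ro.from_quat(np.roll(d[3:],-1)).as_matrix();print(n,"tooly ang",np.arctan2(R[1,1],R[0,1])-np.pi/2,"tilt",R[2,1],R[2,2])
    m,cs=mask(im,(105,150,50),(122,255,255),150)
    for q in cs:
        r=cv2.minAreaRect(q);b=onz(c,cv2.boxPoints(r),z,tool)
        print(n,np.round(r[0],1),np.round(r[1],1),"outer",b.mean(0)[:2],[np.linalg.norm(b[0]-b[1]),np.linalg.norm(b[2]-b[1])])
E
```

```text
[ 617.8773 -225.4022  216.9013] [ 0.707  -0.0099  0.707   0.0113] 3.7667
w2 tooly ang -0.0726920743354651 tilt 0.0005304901050471461 -0.002234915000237314
w2 [ 17.9 267.7] [19.  13.3] outer [ 604.494 -145.294] [np.float64(26.922129647077803), np.float64(22.63208413627819)]
w2 [389. 269.] [32. 32.] outer [630.9983 280.3636] [np.float64(30.225452808264745), np.float64(31.83212171770825)]
w2 [252.5 268.5] [33. 33.] outer [621.236 153.125] [np.float64(30.988369041380007), np.float64(32.31319233781415)]
w2 [369.8 115.1] [31.3 15.7] outer [489.9575 269.0446] [np.float64(13.956808000002434), np.float64(27.332058194762112)]
w2 [394.   54.5] [35. 34.] outer [435.0587 294.8982] [np.float64(30.893198839395374), np.float64(33.47906679637618)]
w2 [249.  54.] [34. 34.] outer [425.8077 167.9922] [np.float64(30.663391105339326), np.float64(32.01990685770457)]
w3 tooly ang 0.029899814635859112 tilt 0.0019257197165725975 9.014351539737842e-05
w3 [392.5 268. ] [36. 33.] outer [ 652.6565 -155.2119] [np.float64(31.294148046026876), np.float64(35.94500877043187)]
w3 [257.5 267.5] [37. 33.] outer [ 655.8221 -281.5867] [np.float64(30.818594323830325), np.float64(36.22065210653072)]
w3 [636.2 248.8] [11.4 23.8] outer [624.999  164.4693] [np.float64(29.098350286014767), np.float64(24.741877269050704)]
w3 [397.  58.] [36. 36.] outer [ 459.9366 -161.4536] [np.float64(32.83394360993985), np.float64(34.351667148330634)]
w3 [253.5  57.5] [37. 35.] outer [ 464.1606 -287.3415] [np.float64(31.395052512717264), np.float64(34.63148215296742)]
```

View pics/w3.png

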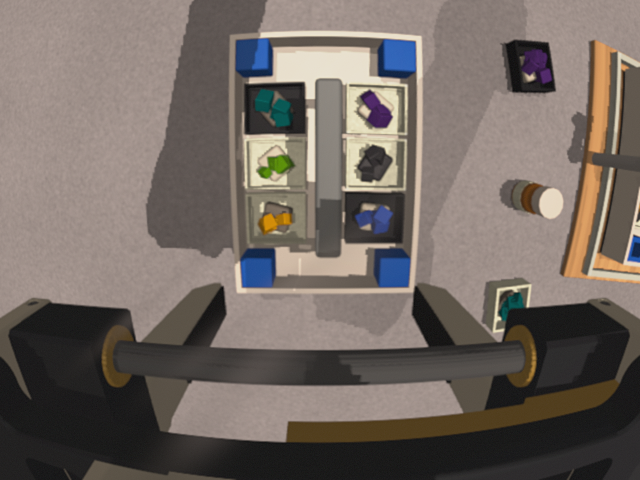

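```bash
python3 - <<'E'
from h import *
for n in("w2","w3"):
    im=cv2.imread(f"pics/{n}.png")
    a=cv2.resize(im[20:100,210:450],None,fx=3.3,fy=3.3,interpolation=cv2.INTER_CUBIC)
    b=cv2.resize(im[235:310,210:450],None,fx=3.3,fy=3.3,interpolation=cv2.INTER_CUBIC)
    cv2.imwrite(f"pics/{n}z.png",np.vstack([a,b]))
E
```

```text
(no output)
```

View pics/w2z.png

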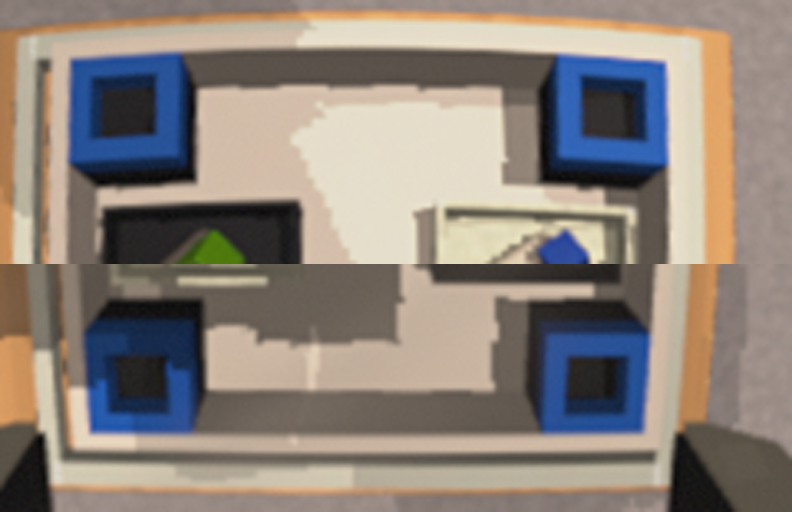

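View pics/w3z.png

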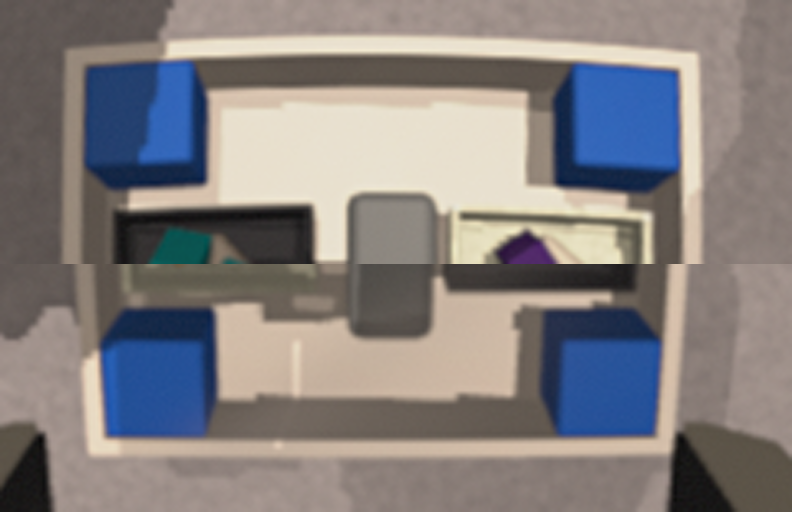

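```bash
cat > c.npy.py <<'E'
E
python3 - <<'E'
from h import *
K=np.array([[371.6483,0,318.6412],[0,371.6483,246.5247],[0,0,1]])
T=np.array([[-0.0004,-0.2616,0.9652,-158.5254],[1,.0004,.0005,-.7167],[-.0005,.9652,.2616,-72.2695],[0,0,0,1]])
c=dict(intrinsics=K,T_tool_cam=T)
Z=dict(w2=[(70,59),(666,62),(91,432),(643,432)],w3=[(86,68),(680,69),(105,436),(659,436)])
H=[(123.5,107),(614,107),(142,378),(597,377)]  # hole centres w2 by eye (top opening)
f=lambda P:[(210-.35+x/3.3, (20 if y<264 else 155)-.35+y/3.3) for x,y in P]
for n,z in(("w2",60),("w3",50)):
    d=np.load(n+".npy");tool=(d[:3],d[3:])
    R=Ro.from_quat(np.roll(d[3:],-1)).as_matrix()
    for nm,P in (("corner",Z[n]),)+((("hole",H),) if n=="w2" else ()):
        X=onz(c,f(P),z,tool);L=(X-d[:3])@R
        print(n,nm,X[:,:2].tolist());print("centre world",X.mean(0),"tool y,z",L.mean(0)[1:])
        e=(X[2]+X[3]-X[0]-X[1])/2;g=(X[1]+X[3]-X[0]-X[2])/2
        print(" len",np.hypot(*e[:2]),np.hypot(*g[:2]),"yaw",np.arctan2(e[1],e[0]),np.arctan2(-g[0],g[1]))
E
```

```text
w2 corner [[408.0900409626365, 152.6539359478732], [420.03151524989056, 312.09152928870367], [637.2807870891181, 136.27833469729296], [648.8976220706567, 295.1022575959876]]
centre world [528.575  224.0315  60.    ] tool y,z [  1.6818 -60.5763]
 len 229.63519725776942 159.5661200370285 yaw -0.07271161255186505 -0.07388710791248218
w2 hole [[424.31333076144045, 166.5155623844618], [433.3212505182436, 296.4085331199477], [621.914078190384, 153.40218352149128], [630.9759593748839, 281.66628514640195]]
centre world [527.6312 224.4981  60.    ] tool y,z [  2.0787 -61.5515]
 len 198.1179015573683 129.39435045216365 yaw -0.0703586661706725 -0.06988139861671763
w3 corner [[447.62627159805027, -303.98053727157253], [441.77292737572475, -144.72728916888624], [675.6978318937514, -297.39287051126604], [671.1995996967264, -137.0044252849251]]
centre world [ 559.0742 -220.7763   50.    ] tool y,z [  6.0604 -58.6536]
 len 228.86099718755452 159.9046334918203 yaw 0.03126977340541114 0.032373623511013715
```

Call:
move_arm([
  [0,0.003,-0.0293,0,0,0],
  [0,0.003,-0.0293,0,0,0],
  [0,0,0,0,0,0],
  [0.015,0,0,0,0,0],
  [0.02,0,0,0,0,0],
  [0.02,0,0,0,0,0],
  [0.02,0,0,0,0,0],
  [0.015,0,0,0,0,0],
  [0.01,0,0,0,0,0],
  [0.006,0,0,0,0,0],
  [0,0,0,0,0,0],
  [0,0,0,0,0,0],
  [0,0,0,0,0,0],
])

```text
clock: 4.9
ee_pos: [560.1, -223.2, 111.8]
tcp_rot: [0.708, -0.01, 0.706, 0.01]
wrist_force: [0.0, -0.0, -0.6]
finger_gap: 1.0
```

```bash
python3 - <<'E'
from h import *
from bench import robot
s=robot.read_state();print(s["ee_pos"],s["tcp_rot"],s["clock"])
c=robot.camera("wrist");cv2.imwrite("pics/w4.png",c["img"])
E
```

```text
[ 560.1105 -223.1521  111.7706] [ 0.7078 -0.0104  0.7063  0.0099] 4.9
```

View pics/w4.png

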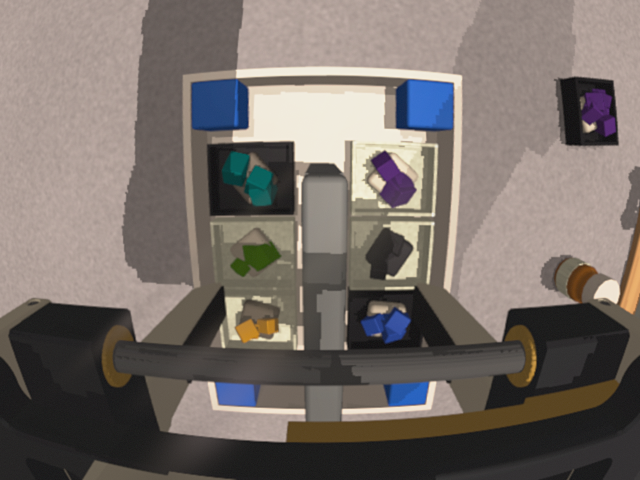

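Call:
move_arm([
  [0,0.002,0,0,0,0],
  [0,0,0,0,0,0],
  [0,0,0,0,0,0],
  [0,0,0,0,0,0],
  [0,0,0,0,0,0],
  [0,0,0,0,0,0],
  [0,0,0,0,0,0],
  [0,0,0,0,0,0],
  [0,0,0,0,0,0],
  [0,0,0,0,0,0],
  [0,0,0,0,0,0],
  [0,0,0,0,0,0],
], claw=0, newtons=30)

```text
clock: 5.95
ee_pos: [559.2, -221.1, 110.7]
tcp_rot: [0.707, -0.01, 0.707, 0.01]
wrist_force: [0.1, 3.7, 0.8]
finger_gap: 0.191
```

```bash
python3 - <<'E'
from h import *
from bench import robot
s=robot.read_state();print(s["ee_pos"],s["tcp_rot"],s["clock"],s["wrist_force"],s["moment"],s["finger_gap"],s["joint_positions"])
c=robot.camera("wrist");cv2.imwrite("pics/w5.png",c["img"])
np.save("w5.npy",np.r_[s["ee_pos"],s["tcp_rot"]])
E
```

```text
[ 559.1829 -221.0562  110.6551] [ 0.707  -0.0099  0.7071  0.01  ] 5.95 [0.0586 3.6879 0.8199] [ 0.6894  0.1673 -0.0046] 0.19053878466886742 [ 0.3693  0.6685 -0.0474  1.6988  0.0417  0.7755  1.9012]
```

View pics/w5.png

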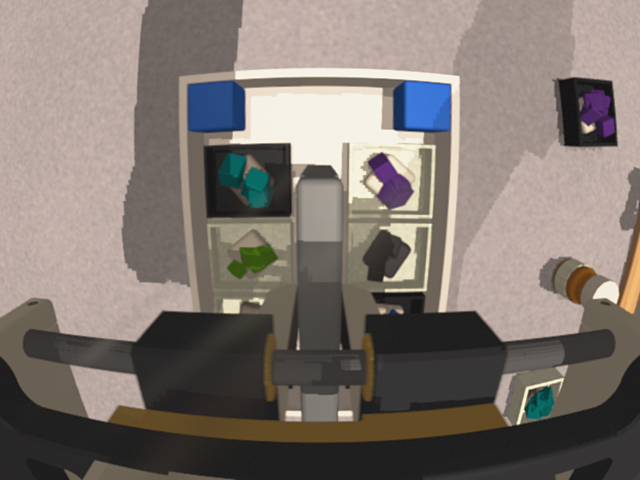

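Call:
move_arm([
  [-0.003,0,0,0,0,0],
  [-0.005,0,0,0,0,0],
  [-0.007,0,0,0,0,0],
  [-0.01,0,0,0,0,0],
  [-0.01,0,0,0,0,0],
  [-0.005,0,0,0,0,0],
  [0,0,0,0,0,0],
  [0,0,0,0,0,0],
  [0,0,0,0,0,0],
])

```text
clock: 6.75
ee_pos: [558.7, -221.0, 150.4]
tcp_rot: [0.707, -0.01, 0.707, 0.01]
wrist_force: [-0.6, 0.8, -6.9]
finger_gap: 0.19
```

```bash
python3 - <<'E'
from h import *
from bench import robot
s=robot.read_state();print(s["ee_pos"],s["tcp_rot"],s["clock"],s["wrist_force"],s["moment"],s["finger_gap"])
c=robot.camera("wrist");cv2.imwrite("pics/w6.png",c["img"])
c=robot.camera("side");cv2.imwrite("pics/s6.png",c["img"])
for n in("w5","w6"):
    im=cv2.imread(f"pics/{n}.png")
    m,cs=mask(im,(105,150,50),(122,255,255),150)
    print(n,[(np.round(cv2.minAreaRect(q)[0],1),np.round(cv2.minAreaRect(q)[1],1)) for q in cs])
E
```

```text
[ 558.6981 -221.0084  150.4036] [ 0.7067 -0.0098  0.7074  0.0101] 6.75 [-0.5766  0.8096 -6.8649] [0.0395 0.0818 0.0136] 0.18970225603030189
w5 [(array([421.5, 106. ]), array([50., 55.])), (array([216., 106.]), array([50., 54.]))]
w6 [(array([421.5, 106. ]), array([50., 55.])), (array([215.5, 106. ]), array([50., 55.]))]
```

View pics/w6.png

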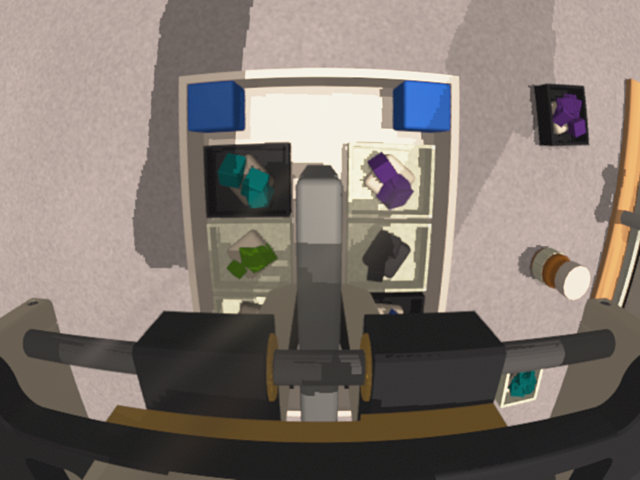

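View pics/s6.png

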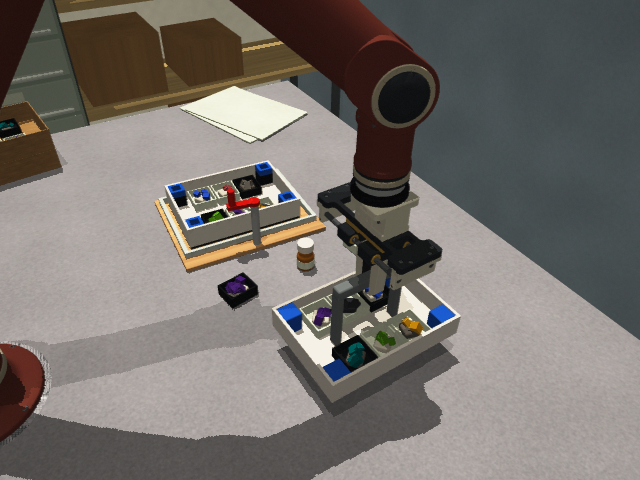

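Call:
move_arm([
  [-0.003,0,0,0,0,0],
  [-0.008,0,0,0,0,0],
  [-0.014,0,0,0.01,0,0],
  [-0.02,0,0,0.018,0,0],
  [-0.02,0,0,0.024,0,0],
  [-0.02,0,0,0.024,0,0],
  [-0.02,0,0,0.018,0,0],
  [-0.014,0,0,0.01,0,0],
  [-0.008,0,0,0,0,0],
  [-0.003,0,0,0,0,0],
])

```text
clock: 7.68
ee_pos: [559.8, -221.3, 282.6]
tcp_rot: [0.708, 0.026, 0.706, -0.027]
wrist_force: [0.8, -0.6, -6.2]
finger_gap: 0.188
```

Call:
move_arm([
  [0,0.005,-0.0007,0,0,0],
  [0,0.012,-0.0017,0,0,0],
  [0,0.02,-0.0029,0,0,0],
  [0,0.0263,-0.0037,0,0,0],
  [0,0.0263,-0.0037,0,0,0],
  [0,0.0263,-0.0037,0,0,0],
  [0,0.0263,-0.0037,0,0,0],
  [0,0.0263,-0.0037,0,0,0],
  [0,0.0263,-0.0037,0,0,0],
  [0,0.0263,-0.0037,0,0,0],
  [0,0.0263,-0.0037,0,0,0],
  [0,0.0263,-0.0037,0,0,0],
  [0,0.0263,-0.0037,0,0,0],
  [0,0.0263,-0.0037,0,0,0],
  [0,0.0263,-0.0037,0,0,0],
  [0,0.0263,-0.0037,0,0,0],
  [0,0.0263,-0.0037,0,0,0],
  [0,0.02,-0.0029,0,0,0],
  [0,0.012,-0.0017,0,0,0],
  [0,0.005,-0.0007,0,0,0],
])

```text
clock: 9.35
ee_pos: [528.3, 228.3, 279.5]
tcp_rot: [0.706, 0.025, 0.708, -0.024]
wrist_force: [-0.2, 0.5, -6.0]
finger_gap: 0.191
```

Call:
move_arm([
  [0,0,0,0,0,0],
  [0,0,0,0,0,0],
  [0,0,0,0,0,0],
])

```text
clock: 9.6
ee_pos: [531.0, 221.8, 280.4]
tcp_rot: [0.706, 0.027, 0.707, -0.029]
wrist_force: [0.7, -0.4, -7.1]
finger_gap: 0.191
```

```bash
cat > st.py <<'E'
from h import *
from bench import robot
s=robot.read_state();d=np.r_[s["ee_pos"],s["tcp_rot"]]
R=Ro.from_quat(np.roll(d[3:],-1)).as_matrix()
print("t",s["clock"],"pos",d[:3],"yaw",np.arctan2(R[1,1],R[0,1])-np.pi/2,"tilt y,z",R[2,1],R[2,2],"F",s["wrist_force"],"M",s["moment"])
tgt=np.array([528.4,224.0,d[2]]);print("to target tool x,y,z",(tgt-d[:3])@R)
E
python3 st.py
```

```text
t 9.6 pos [530.9667 221.821  280.3613] yaw -0.0791656836137129 tilt y,z -0.0025440829112001392 -8.325443009654654e-05 F [ 0.7312 -0.4218 -7.1044] M [-0.0556 -0.0288  0.0533]
to target tool x,y,z [-0.0048  1.9692 -2.731 ]
```

Call:
move_arm([
  [0,0,0,0,0,0],
  [0,0,0,0,0,0],
  [0,0,0,0,0,0],
])

```text
clock: 9.85
ee_pos: [530.7, 223.5, 280.7]
tcp_rot: [0.707, 0.027, 0.707, -0.028]
wrist_force: [0.5, 0.3, -6.5]
finger_gap: 0.194
```

```bash
python3 st.py
```

```text
t 9.85 pos [530.7354 223.5304 280.7479] yaw -0.0775111192445217 tilt y,z -0.0002861023529833681 0.00011709096719692003 F [ 0.5283  0.3025 -6.4866] M [ 0.0279 -0.0393  0.0014]
to target tool x,y,z [-0.0004  0.2874 -2.3648]
```

Call:
move_arm([
  [0,0,0,0,0,0],
])

```text
clock: 9.93
ee_pos: [530.6, 224.0, 280.7]
tcp_rot: [0.707, 0.027, 0.707, -0.027]
wrist_force: [0.5, 0.3, -6.8]
finger_gap: 0.192
```

```bash
python3 st.py
```

```text
t 9.9333 pos [530.6229 223.9623 280.7197] yaw -0.07671187861238726 tilt y,z -0.00012535424478200136 5.887620616840117e-05 F [ 0.4861  0.3385 -6.8282] M [-0.0111  0.0401 -0.0074]
to target tool x,y,z [-0.0001 -0.1328 -2.2193]
```

Call:
move_arm([
  [0,0,-0.0022,-0.003,0,0],
  [0.006,0,0,0,0,0],
  [0.012,0,0,0,0,0],
  [0.016,0,0,0,0,0],
  [0.016,0,0,0,0,0],
  [0.016,0,0,0,0,0],
  [0.012,0,0,0,0,0],
  [0.01,0,0,0,0,0],
  [0.006,0,0,0,0,0],
  [0.004,0,0,0,0,0],
  [0.002,0,0,0,0,0],
  [0,0,0,0,0,0],
  [0,0,0,0,0,0],
  [0,0,0,0,0,0],
  [0,0,0,0,0,0],
  [0,0,0,0,0,0],
  [0,0,0,0,0,0],
])

```text
clock: 11.35
ee_pos: [528.4, 224.7, 180.9]
tcp_rot: [0.707, 0.026, 0.706, -0.026]
wrist_force: [0.1, -0.6, -6.3]
finger_gap: 0.191
```

```bash
python3 st.py; python3 -c "
from h import *
from bench import robot
for n in('side','top','wrist'):
  c=robot.camera(n);cv2.imwrite(f'pics/{n}7.png',c['img'])
"
```

```text
t 11.35 pos [528.3885 224.68   180.9233] yaw -0.0729109687726135 tilt y,z 0.00018619540384046812 0.0003819728682663559 F [ 0.0903 -0.5668 -6.2687] M [-0.007  -0.0138 -0.0212]
to target tool x,y,z [-0.0001 -0.6774  0.0611]
```

View pics/side7.png

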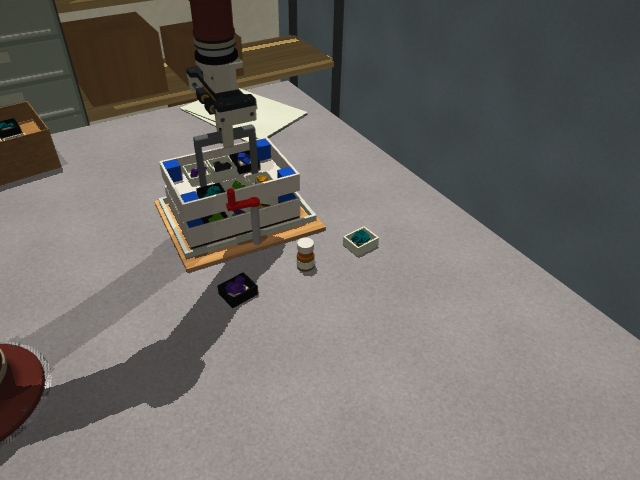

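View pics/wrist7.png

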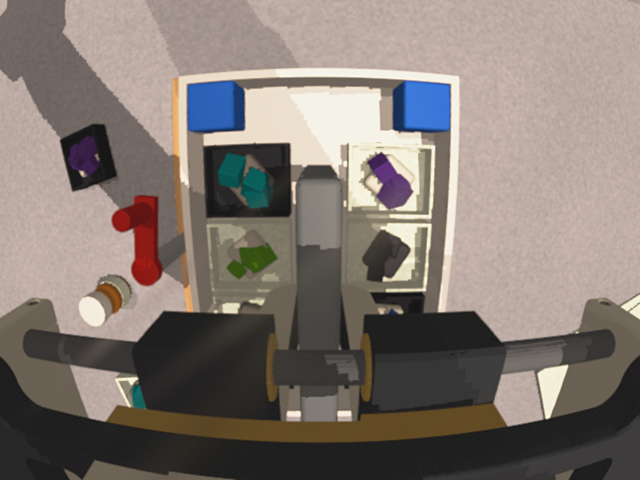

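Call:
move_arm([
  [0.002,-0.0003,0,0,0,0],
  [0.002,0,0,0,0,0],
  [0.002,0,0,0,0,0],
  [0.002,0,0,0,0,0],
  [0.001,0,0,0,0,0],
  [0,0,0,0,0,0],
  [0,0,0,0,0,0],
  [0,0,0,0,0,0],
  [0,0,0,0,0,0],
])

```text
clock: 12.25
ee_pos: [528.4, 224.4, 171.8]
tcp_rot: [0.707, 0.026, 0.707, -0.026]
wrist_force: [0.2, 0.6, -7.4]
finger_gap: 0.194
```

```bash
python3 st.py
```

```text
t 12.25 pos [528.3676 224.4004 171.7615] yaw -0.07286871805284556 tilt y,z 0.00010767039633981235 0.00021116254763930975 F [ 0.2033  0.5992 -7.4333] M [ 0.0262 -0.0139  0.0187]
to target tool x,y,z [-0.     -0.397   0.0615]
```

Call:
move_arm([
  [0.001,0,0,0,0,0],
  [0.001,0,0,0,0,0],
  [0.001,0,0,0,0,0],
  [0,0,0,0,0,0],
  [0,0,0,0,0,0],
])

```text
clock: 12.67
ee_pos: [528.2, 224.3, 168.5]
tcp_rot: [0.707, 0.026, 0.707, -0.026]
wrist_force: [0.2, -0.9, -7.2]
finger_gap: 0.194
```

```bash
python3 st.py
```

```text
t 12.6667 pos [528.169  224.3331 168.5097] yaw -0.07284127817872199 tilt y,z -0.00016245804026408794 -0.0003279992066836379 F [ 0.152  -0.8682 -7.1968] M [ 0.0424 -0.0379 -0.0333]
to target tool x,y,z [-0.     -0.3154  0.2546]
```

Call:
move_arm([
  [0.001,0,0,0,0,0],
  [0.001,0,0,0,0,0],
  [0.001,0,0,0,0,0],
  [0,0,0,0,0,0],
  [0,0,0,0,0,0],
])

```text
clock: 13.08
ee_pos: [528.2, 224.3, 165.5]
tcp_rot: [0.707, 0.026, 0.707, -0.026]
wrist_force: [0.2, -0.1, -7.4]
finger_gap: 0.192
```

```bash
python3 st.py
```

```text
t 13.0833 pos [528.1671 224.3216 165.5025] yaw -0.07288951504366481 tilt y,z -0.00018904436718571865 -0.0003505653762241323 F [ 0.1588 -0.1421 -7.4162] M [0.0141 0.0071 0.0759]
to target tool x,y,z [-0.     -0.3038  0.2557]
```

Call:
move_arm([
  [0.001,0,0,0,0,0],
  [0.001,0,0,0,0,0],
  [0,0,0,0,0,0],
  [0,0,0,0,0,0],
])

```text
clock: 13.42
ee_pos: [528.2, 224.3, 163.5]
tcp_rot: [0.707, 0.026, 0.707, -0.026]
wrist_force: [-0.8, -0.1, -8.0]
finger_gap: 0.198
```

```bash
python3 st.py
```

```text
t 13.4167 pos [528.1724 224.309  163.5341] yaw -0.0728013486114456 tilt y,z -0.00020400866137226803 -0.00030303320840996406 F [-0.8038 -0.141  -7.9975] M [-0.005   0.0383  0.0055]
to target tool x,y,z [-0.     -0.2916  0.2494]
```

Call:
move_arm([
  [0.001,0,0,0,0,0],
  [0.001,0,0,0,0,0],
  [0,0,0,0,0,0],
  [0,0,0,0,0,0],
])

```text
clock: 13.75
ee_pos: [528.2, 224.3, 161.5]
tcp_rot: [0.707, 0.026, 0.707, -0.026]
wrist_force: [0.2, -0.1, -7.2]
finger_gap: 0.188
```

```bash
python3 st.py
```

```text
t 13.75 pos [528.1743 224.2828 161.535 ] yaw -0.07287488660554176 tilt y,z -0.00023077056263569318 -0.0003148518733167571 F [ 0.1737 -0.0728 -7.2181] M [ 0.0025  0.0042 -0.0182]
to target tool x,y,z [-0.     -0.2656  0.2457]
```

Call:
move_arm([
  [0.001,0,0,0,0,0],
  [0,0,0,0,0,0],
  [0,0,0,0,0,0],
])

```text
clock: 14.0
ee_pos: [528.3, 224.4, 160.6]
tcp_rot: [0.707, 0.026, 0.707, -0.026]
wrist_force: [-0.5, -0.1, -7.8]
finger_gap: 0.188
```

```bash
python3 st.py
```

```text
t 14.0 pos [528.2694 224.398  160.6168] yaw -0.07286481982964244 tilt y,z -3.749725227694678e-06 -7.467584625803214e-05 F [-0.5288 -0.1472 -7.7559] M [0.0345 0.0194 0.0541]
to target tool x,y,z [-0.     -0.3875  0.1592]
```

Call:
move_arm([
  [0.001,0,0,0,0,0],
  [0,0,0,0,0,0],
  [0,0,0,0,0,0],
])

```text
clock: 14.25
ee_pos: [528.3, 224.4, 160.3]
tcp_rot: [0.707, 0.026, 0.706, -0.026]
wrist_force: [-1.7, -0.9, -1.4]
finger_gap: 0.193
```

```bash
python3 st.py
```

```text
t 14.25 pos [528.3479 224.3521 160.318 ] yaw -0.07286990357629586 tilt y,z 0.00010073352563784443 0.0004260603325219603 F [-1.7296 -0.9022 -1.437 ] M [-0.1602  0.275  -0.0177]
to target tool x,y,z [-0.     -0.3473  0.0776]
```

Call:
move_arm([
  [0.001,0,0,0,0,0],
  [0,0,0,0,0,0],
  [0,0,0,0,0,0],
])

```text
clock: 14.5
ee_pos: [528.3, 224.4, 159.0]
tcp_rot: [0.707, 0.026, 0.707, -0.026]
wrist_force: [-2.0, -1.1, -0.8]
finger_gap: 0.191
```

```bash
python3 st.py
```

```text
t 14.5 pos [528.3293 224.37   158.9894] yaw -0.07289069480430732 tilt y,z 8.561397424709793e-05 0.0002706432122336899 F [-2.0354 -1.1283 -0.7857] M [-0.1685  0.4056 -0.0247]
to target tool x,y,z [-0.     -0.3638  0.0975]
```

```bash
python3 -c "
from h import *
from bench import robot
c=robot.camera('side');cv2.imwrite('pics/side8.png',cv2.resize(c['img'][110:280,130:350],None,fx=3.5,fy=3.5,interpolation=cv2.INTER_CUBIC))
"
```

```text
(no output)
```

View pics/side8.png

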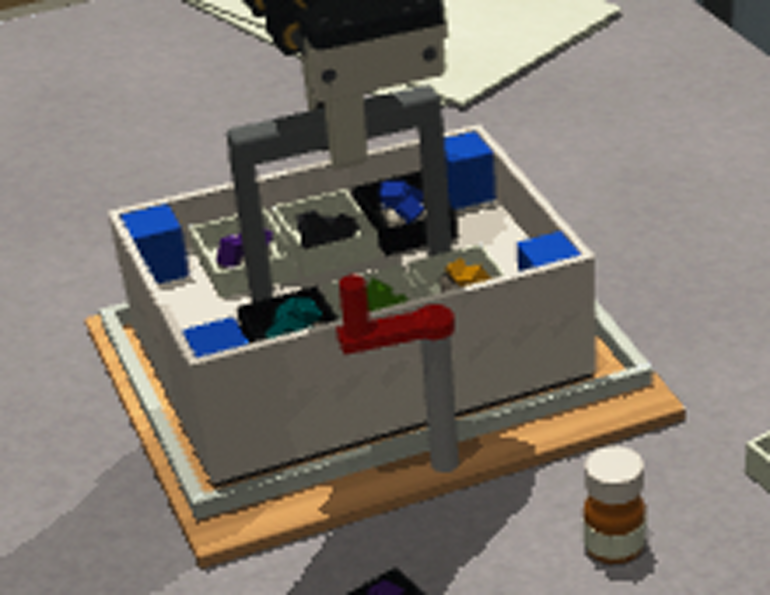

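Call:
move_arm([
  [0,0,0,0,0,0],
  [0,0,0,0,0,0],
  [0,0,0,0,0,0],
  [0,0,0,0,0,0],
  [0,0,0,0,0,0],
  [0,0,0,0,0,0],
  [0,0,0,0,0,0],
  [-0.005,0,0,0,0,0],
  [-0.01,0,0,0,0,0],
  [-0.02,0,0,0,0,0],
  [-0.025,0,0,0,0,0],
  [-0.025,0,0,0,0,0],
  [-0.02,0,0,0,0,0],
  [-0.01,0,0,0,0,0],
  [0,0,0,0,0,0],
  [0,0,0,0,0,0],
  [0,0,0,0,0,0],
], claw=65)

```text
clock: 15.97
ee_pos: [527.5, 224.0, 272.4]
tcp_rot: [0.706, 0.025, 0.708, -0.026]
wrist_force: [-0.9, 0.0, -0.1]
finger_gap: 0.651
```

```bash
python3 st.py; python3 -c "
from h import *
from bench import robot
for n in('side','top'):
  c=robot.camera(n);cv2.imwrite(f'pics/{n}9.png',c['img'])
s=robot.read_state()
c=robot.camera('wrist');cv2.imwrite('pics/w9.png',c['img'])
np.save('w9.npy',np.r_[s['ee_pos'],s['tcp_rot']])
"
```

```text
t 15.9667 pos [527.4727 223.9562 272.3501] yaw -0.07278594978046393 tilt y,z -0.001400005621079184 -0.0024250169639888908 F [-0.89    0.0378 -0.1238] M [ 0.0219 -0.0072  0.0187]
to target tool x,y,z [-0.0024  0.1111  0.9216]
```

View pics/w9.png

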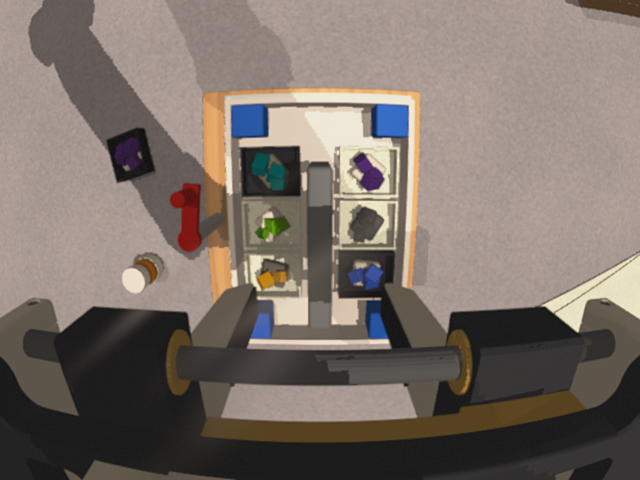

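View pics/side9.png

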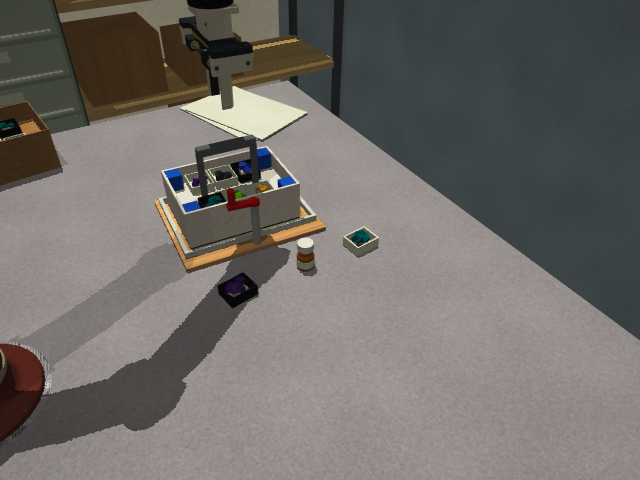

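```bash
python3 - <<'E'
from h import *
K=np.array([[371.6483,0,318.6412],[0,371.6483,246.5247],[0,0,1]])
T=np.array([[-0.0004,-0.2616,0.9652,-158.5254],[1,.0004,.0005,-.7167],[-.0005,.9652,.2616,-72.2695],[0,0,0,1]])
c=dict(intrinsics=K,T_tool_cam=T)
for n,p,v in(("w9",(179,199),(190,241)),("w2",(152.5,120),(166,177))):
    d=np.load(n+".npy");tool=(d[:3],d[3:])
    print(n,"peg",onz(c,p,146,tool)[0],"pivot",onz(c,v,114,tool)[0])
im=cv2.imread("pics/w9.png")[160:270,90:260]
cv2.imwrite("pics/w9z.png",cv2.resize(im,None,fx=4.5,fy=4.5,interpolation=cv2.INTER_CUBIC))
E
```

```text
w9 peg [484.0682 113.0765 146.    ] pivot [526.7286 105.0368 114.    ]
w2 peg [484.9748 112.1503 146.    ] pivot [526.3652 104.1786 114.    ]
```

View pics/w9z.png

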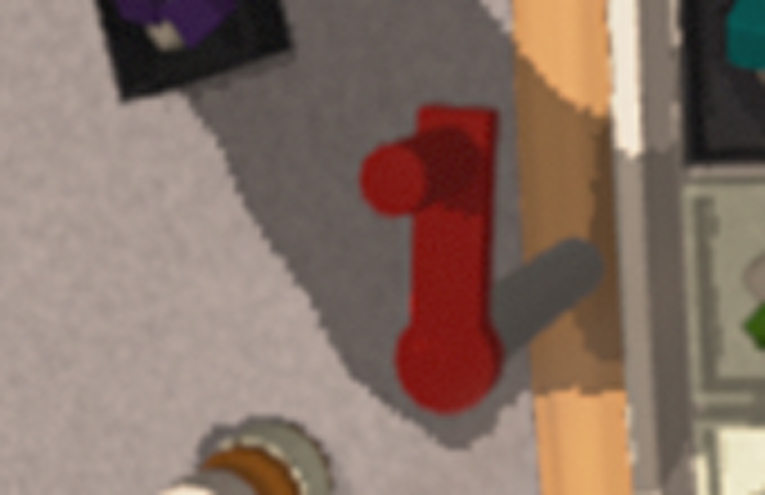

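Call:
move_arm([
  [0,0,0,0.112,0,0],
  [0,-0.0235,-0.0043,0,0,0],
  [0,-0.0235,-0.0043,0,0,0],
  [0,-0.0235,-0.0043,0,0,0],
  [0,-0.0235,-0.0043,0,0,0],
  [0,-0.0235,-0.0043,0,0,0],
  [0.02,0,0,0,0,0],
  [0.02,0,0,0,0,0],
  [0.02,0,0,0,0,0],
  [0.02,0,0,0,0,0],
  [0.02,0,0,0,0,0],
  [0,0,0,0,0,0],
  [0,0,0,0,0,0],
  [0,0,0,0,0,0],
  [0,0,0,0,0,0],
])

```text
clock: 17.37
ee_pos: [486.4, 113.1, 174.8]
tcp_rot: [0.705, 0.066, 0.703, -0.065]
wrist_force: [-0.5, 0.1, 0.2]
finger_gap: 0.651
```

```bash
sed -i 's/528.4,224.0,d\[2\]/484.5,112.3,128/' st.py; python3 st.py; python3 -c "
from h import *
from bench import robot
s=robot.read_state()
c=robot.camera('wrist');cv2.imwrite('pics/w10.png',c['img'])
np.save('w10.npy',np.r_[s['ee_pos'],s['tcp_rot']])
"
```

```text
t 17.3667 pos [486.4324 113.0651 174.7899] yaw -0.18487503403164052 tilt y,z 0.001008918075022347 0.0021430922980417155 F [-0.4515  0.091   0.2453] M [ 0.0495 -0.013  -0.0438]
to target tool x,y,z [46.7849 -1.1545 -1.8591]
```

View pics/w10.png

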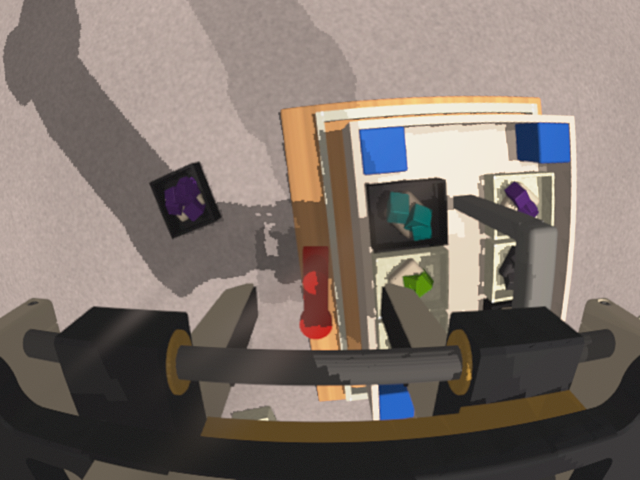

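```bash
python3 - <<'E'
from h import *
K=np.array([[371.6483,0,318.6412],[0,371.6483,246.5247],[0,0,1]])
T=np.array([[-0.0004,-0.2616,0.9652,-158.5254],[1,.0004,.0005,-.7167],[-.0005,.9652,.2616,-72.2695],[0,0,0,1]])
c=dict(intrinsics=K,T_tool_cam=T)
d=np.load("w10.npy");tool=(d[:3],d[3:])
print(onz(c,(311,282),146,tool),onz(c,(316,325),114,tool))
im=cv2.imread("pics/w10.png")[230:350,260:380]
cv2.imwrite("pics/w10z.png",cv2.resize(im,None,fx=4.5,fy=4.5,interpolation=cv2.INTER_CUBIC))
E
```

```text
[[483.9254 108.763  146.    ]] [[526.2443 103.3257 114.    ]]
```

View pics/w10z.png

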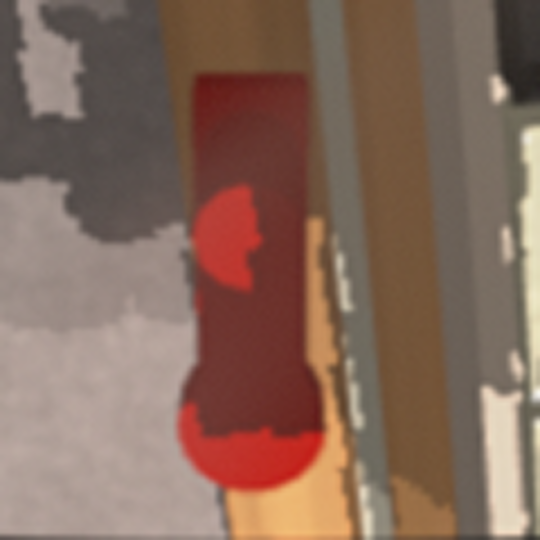

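Call:
move_arm([
  [0,-0.0018,-0.002,0,0,0],
  [0.01,0,0,0,0,0],
  [0.012,0,0,0,0,0],
  [0.012,0,0,0,0,0],
  [0.008,0,0,0,0,0],
  [0.004,0,0,0,0,0],
  [0,0,0,0,0,0],
  [0,0,0,0,0,0],
  [0,0,0,0,0,0],
  [0,0,0,0,0,0],
])

```text
clock: 18.25
ee_pos: [483.7, 111.5, 128.2]
tcp_rot: [0.705, 0.065, 0.704, -0.065]
wrist_force: [0.8, -0.5, 0.9]
finger_gap: 0.651
```

Call:
move_arm([
  [0,0,0,0,0,0],
  [0,0,0,0,0,0],
  [0,0,0,0,0,0],
  [0,0,0,0,0,0],
  [0,0,0,0,0,0],
  [0,0,0,0,0,0],
  [0,0,0,0,0,0],
  [0,0,0,0,0,0],
], claw=0, newtons=5)

```text
clock: 18.92
ee_pos: [483.2, 111.4, 127.6]
tcp_rot: [0.704, 0.065, 0.704, -0.065]
wrist_force: [-0.8, 0.7, 0.8]
finger_gap: 0.145
```

```bash
python3 st.py; python3 -c "
from h import *
from bench import robot
c=robot.camera('side');cv2.imwrite('pics/side11.png',cv2.resize(c['img'][110:280,130:350],None,fx=3.5,fy=3.5,interpolation=cv2.INTER_CUBIC))
"
```

```text
t 18.9167 pos [483.228  111.4237 127.6279] yaw -0.18476028670840527 tilt y,z -6.400060082144277e-05 -9.972734537688765e-05 F [-0.7908  0.656   0.7871] M [ 0.0549 -0.0759 -0.0218]
to target tool x,y,z [-0.3723  1.095   1.0894]
```

View pics/side11.png

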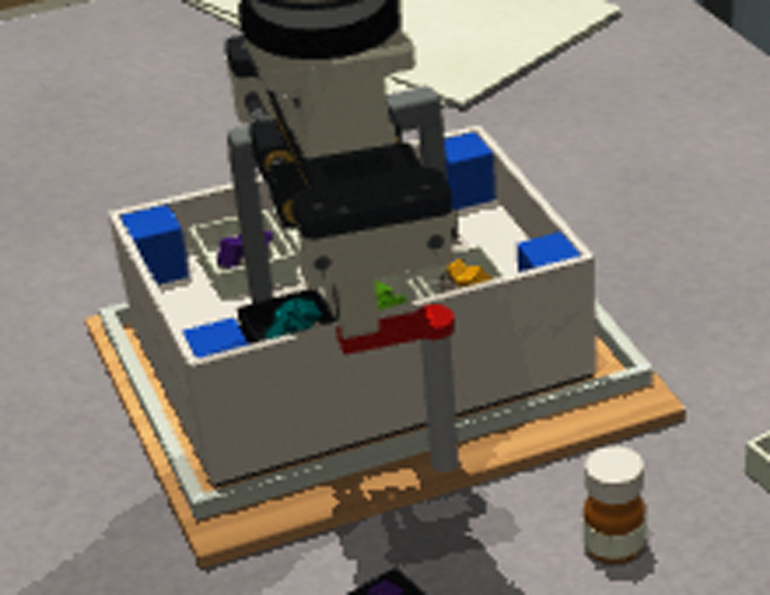

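Call:
move_arm([
  [0,0.0021,5e-05,0.05,0,0],
  [0,0.0044,0.00023,0.105,0,0],
  [0,0.0044,0.00023,0.105,0,0],
  [0,0.0044,0.00023,0.105,0,0],
  [0,0.0044,0.00023,0.105,0,0],
  [0,0.0044,0.00023,0.105,0,0],
  [0,0.0021,5e-05,0.05,0,0],
  [0,0,0,0,0,0],
  [0,0,0,0,0,0],
  [0,0,0,0,0,0],
])

```text
clock: 19.8
ee_pos: [495.4, 134.4, 127.6]
tcp_rot: [0.65, 0.278, 0.65, -0.278]
wrist_force: [0.1, 0.5, 0.3]
finger_gap: 0.149
```

```bash
python3 st.py; python3 -c "
from h import *
from bench import robot
c=robot.camera('wrist');cv2.imwrite('pics/w12.png',c['img'])
"
```

```text
t 19.8 pos [495.3974 134.4262 127.6322] yaw -0.8084143092107353 tilt y,z 0.0002447976784785144 -0.0004509203206095602 F [0.0697 0.4904 0.3407] M [ 0.187   0.0793 -0.0132]
to target tool x,y,z [ -0.3773 -23.1623   8.4751]
```

View pics/w12.png

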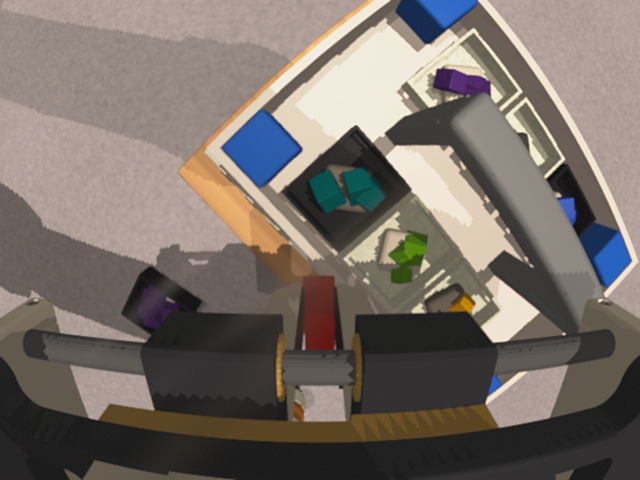

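Call:
move_arm([
  [0,0.0021,5e-05,0.05,0,0],
  [0,0.0044,0.00023,0.105,0,0],
  [0,0.0044,0.00023,0.105,0,0],
  [0,0.0044,0.00023,0.105,0,0],
  [0,0.0044,0.00023,0.105,0,0],
  [0,0.0044,0.00023,0.105,0,0],
  [0,0.0044,0.00023,0.105,0,0],
  [0,0.0044,0.00023,0.105,0,0],
  [0,0.0034,0.00014,0.08,0,0],
  [0,0,0,0,0,0],
  [0,0,0,0,0,0],
  [0,0,0,0,0,0],
  [0,0,0,0,0,0],
])

```text
clock: 20.93
ee_pos: [528.9, 146.5, 127.7]
tcp_rot: [0.474, 0.525, 0.474, -0.524]
wrist_force: [0.8, 4.5, 0.2]
finger_gap: 0.15
```

```bash
python3 st.py; python3 -c "
from h import *
from bench import robot
c=robot.camera('side');cv2.imwrite('pics/side13.png',cv2.resize(c['img'][110:280,130:350],None,fx=3.5,fy=3.5,interpolation=cv2.INTER_CUBIC))
"
```

```text
t 20.9333 pos [528.9346 146.5058 127.7115] yaw -1.672812851852565 tilt y,z 0.00028517777616782203 -0.0016797114065107699 F [0.8007 4.5185 0.2388] M [ 0.8345 -0.0417 -0.0215]
to target tool x,y,z [ -0.3649 -40.7199  38.5526]
```

View pics/side13.png

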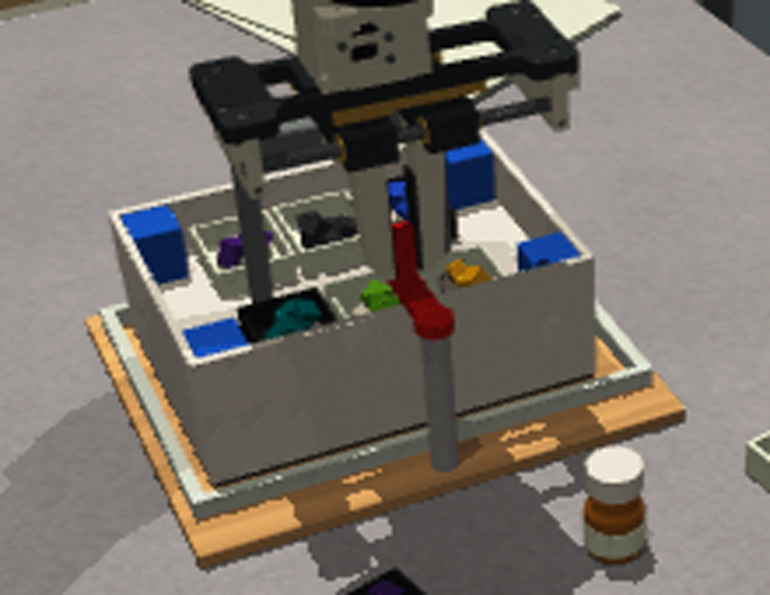

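Call:
move_arm([
  [0,0,0,0,0,0],
  [0,0,0,0,0,0],
  [0,0,0,0,0,0],
  [0,0,0,0,0,0],
  [0,0,0,0,0,0],
  [0,0,0,0,0,0],
  [-0.005,0,0,0,0,0],
  [-0.01,0,0,0,0,0],
  [-0.02,0,0,0,0,0],
  [-0.03,0,0,0,0,0],
  [-0.03,0,0,0,0,0],
  [-0.03,0,0,0,0,0],
  [-0.02,0,0,0,0,0],
  [0,0,0,0,0,0],
  [0,0,0,0,0,0],
  [0,0,0,0,0,0],
  [0,0,0,0,0,0],
  [0,0,0,0,0,0],
], claw=45)

```text
clock: 22.48
ee_pos: [528.1, 145.4, 271.4]
tcp_rot: [-0.473, -0.524, -0.474, 0.526]
wrist_force: [0.3, -0.4, -0.3]
finger_gap: 0.444
```

```bash
python3 st.py; python3 -c "
from h import *
from bench import robot
s=robot.read_state()
c=robot.camera('wrist');cv2.imwrite('pics/w14.png',c['img'])
d=(s['ee_pos'],s['tcp_rot'])
c=robot.camera('top');cv2.imwrite('pics/top14.png',cv2.resize(c['img'][170:345,100:310],None,fx=3.4,fy=3.4,interpolation=cv2.INTER_CUBIC))
c=robot.camera('side');cv2.imwrite('pics/side14.png',c['img'])
"
```

```text
t 22.4833 pos [528.1152 145.3571 271.3531] yaw -1.6748879017480771 tilt y,z -0.002693227746789373 0.001300887392533867 F [ 0.2979 -0.37   -0.3232] M [-0.0033  0.1284  0.018 ]
to target tool x,y,z [143.5087 -39.5581  37.2233]
```

View pics/w14.png

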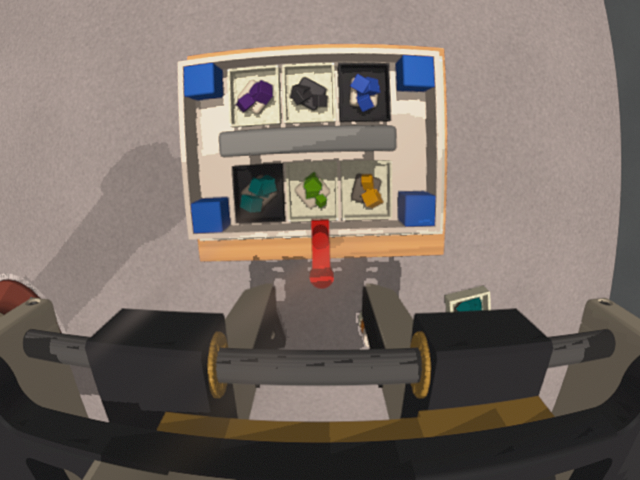

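View pics/side14.png

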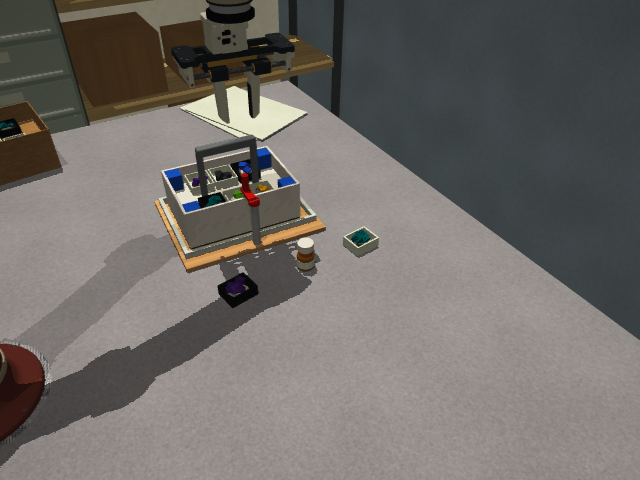

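View pics/top14.png

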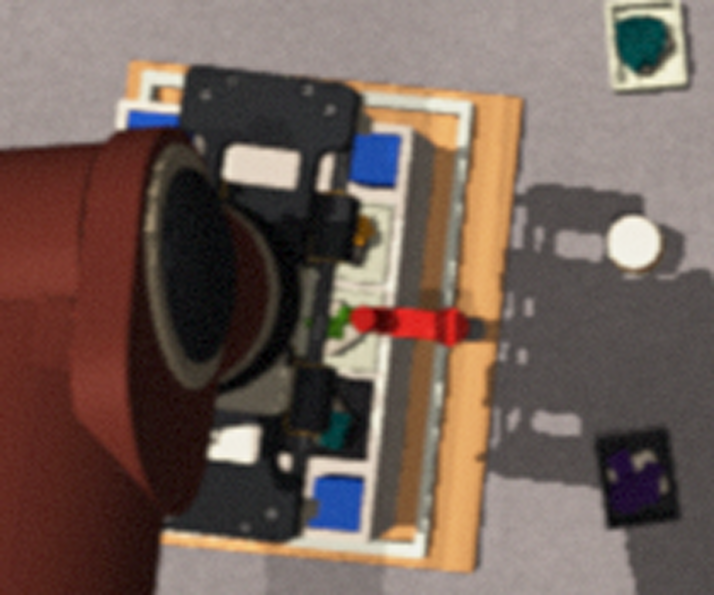

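```bash
python3 -c "
from bench import robot
print(robot.hand_in())"
```

```text
the job is handed in; nothing more can be done
None
```

The loose tray is stacked on the lower tray with all its lugs in the sockets. The latch is swung fully in and released, and I handed the job in at about 22.6 s of the 72 s. `hand_in` gives no verdict, so what follows rests on my own checks.

- **Stacking:** I located both trays with the wrist camera, lifted the tray by its handle and lowered it in 1–2 mm steps. There was no contact until within about 0.5 mm of the expected seated height. The foam then took the tray's weight of about 7 N. At the last reading before release, the arm was still carrying 0.8 N of it, so nothing was pressed down.
- **Latch:** I pinched the peg at 5 N and swung it along its arc to about 1.57 rad by my estimate. I then let go and raised the hand about 140 mm clear.
- **Last checks:** The final pictures show the tray level on the lower tray and the latch square over the rim. The vial and both boxes looked to be where they started; I judged this by eye, not by measurement. The wrist force was near zero.
- **Readings that differed:**
  - The block corners and the socket holes put the lower tray's centre about 1 mm apart in x and 0.5 mm in y. I aimed between them and it entered freely.
  - There was a sideways force of 4.5 N at the end of the swing, which I did not explain; it was gone after release.

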